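Fetch the powder tub over the rack's rail

TASK

A customer at the laundry counter needs the round, straight-sided tub of washing powder from the lower tier of the wire rack. Lift it up clear of the front retaining rail, draw it forward out of the rack, keep it upright, and set it down gently so that it stands on the floor of the shallow tray, inside the rim and beside the flat pack. Leave the bottle, the carton and the flat pack where they are.

Things in the scene. Friction and masses are not known exactly. Their poses are not given: they have to be found in the camera images.
- tub: The thing to fetch: round, straight-sided white plastic tub with a flush lid and a paper band, 62 mm diameter over its whole height, 130 mm tall, 0.25 to 0.5 kg, weight centred at mid-height. Origin: centre of its underside; z up its axis. It stands on the rack's lower tier, left, middle or right, about 120 mm centre to centre from its neighbours.
- rack: Two-tier chrome wire rack, 490 mm wide, screwed down; place and yaw vary. Origin: on the counter under its middle; x points from its open front to its back, y along its width, z up. Lower tier: flat liner, x -85 to 85, top 30 mm above the counter, railed all round. Upper tier: x -40 to 85; cartons on its +y end reach z 372. Posts 12 mm thick, 336 mm tall, at both ends at x -40 and 85.
- rack_rail (a point): Middle of the front retaining rail, at its top: rack x -85, y 0, 70 mm above the counter (40 mm above the liner). The rail is an 8 mm bar along the rack's y over the whole width.
- rack_upper (a point): Middle of the upper tier's front edge, on its underside: rack x -40, y 0, 300 mm above the counter. The edge is a straight bar over the whole width and overhangs the tub, so a tool held straight down cannot reach the tub; one leaning 30 to 50 degrees, coming from the front, can.
- softener: Bystander: white bottle with shoulders and a narrow neck, 62 mm diameter, 145 mm tall, standing on the lower tier. Origin: centre of its underside.
- carton: Bystander: upright rectangular cardboard carton, 85 mm (x) by 58 mm (y) by 118 mm tall, standing on the lower tier. Origin: centre of its underside.
- tray: Shallow open grey plastic tray fixed on the counter, 180 mm (x) by 260 mm (y), walls 4 mm thick with a small rolled rim, rim top 26 mm above the counter. Origin: centre of its underside, on the counter. The -y end holds the flat pack; the tub belongs on the free floor, for instance at tray x 0, y +50 mm.
- tray_in (a point): Centre of the tray's inner floor, 4 mm above the counter; axes as the tray's.
- pack: Bystander: flat cardboard pack 115 mm (x) by 70 mm (y) by 36 mm, lying in the tray's -y end about 80 mm from the tray's centre. Origin: centre of its underside.
Not all that is in view belongs to the job. What is shaped like the tub but red is not meant.

How it is judged:
By the outcome, as a careful person would: the job done as asked, in the order asked, and still so for the second after the job is handed in, with the robot touching nothing.
It also fails if it takes over 45 s, if anything falls off the work surface, if the arm or the gripper's body presses on something with over 40 N, if the wrist force passes 120 N, or if a joint passes its speed limit or range.

ROBOT

A 6-joint arm with a two-finger parallel gripper is mounted at the origin on the work surface. World frame = base frame: x ahead of the robot, y to its left, z up, the work surface at z = 0. Lengths are in m, angles in degrees, forces in N, time in s.
With the tool pointing down it reaches from about 0.35 to 0.975 m from the base axis. Payload 7.1 kg.
Tool frame: the origin (TCP) lies between the finger pads; the fingertips stand 22 mm ahead of it and the grasp point (between the pads) lies 3 mm ahead of it (r.tcp_to_tips is the z of the fingertips in the tool frame, in m); z points along the fingers, y is the line along which they close (so a half turn about z gives the same grasp; the last joint's range is limited). The gripper opens to 88 mm and grips with 3 to 60 N. Pads are 20 mm wide; open, the fingers measure 115 mm over their backs; the gripper's body (75 mm by 178 mm) begins 61 mm behind the grasp point.
Start: joints at [73.109, 24.242, 93.386, -0, 62.372, -1.089], TCP at [0.17, 0.601, 0.213] pointing down, gripper open.
Joint ranges: [-172.04, 172.04], [-51.8, 120.97], [4.93, 147.93], [-75.15, 255.16], [6.16, 154.13], [-145.62, 145.62]. Speed limits (degrees/s): [136.94, 136.94, 172.46, 180, 180, 180].

INTERFACE

Orientations are given as a 3x3 rotation matrix whose columns are the frame's x, y, z axes.
In Python, from plant import r, viewer, ticket gives the robot as it stands.
- The arm moves only by the shell command python3 -m handwheel 'ROWS'. ROWS is JSON, a list that holds one entry, the list of rows, each a list of 5 numbers: the shift along the tool's x, y, z in cm, then the turn about the tool's z in rad, then the opening, from 0 (shut) to 1 (fully open). A call has 1 to 5 rows; each row shifts and turns the commanded pose from where the row before left it, along the tool's axes as they then stand; what a row does not reach is not made up. A row lasts 1/10 s, in which the tool goes at most 50 mm and 8.59 degrees, less where a joint would pass 70% of its speed; a pose out of reach is approached as far as the arm can. A call is refused whole if a number of a shift passes 5 or a number of a turn 0.15, either way. A call with a gripper value outside its range is refused whole. The fingers move at their own pace and stop on an object; the grip force is fixed at half the most. Time passes only in rows, so rows that do not move let the fingers close. It gives the time, the measured TCP pose, the force, the opening and the grip force at its end, in the units of the state.
- r.get_state(): the state, without advancing time (a new reading comes with each control period).
- viewer.get_image(name): name is "scene" or "top" or "wrist"; returns the picture (400x640x3 uint8, red, green, blue); there is no depth.
- viewer.calibration(name): a dict with "K" (3x3 intrinsics, pixels), "extrinsics" (4x4, takes a point from world to camera coordinates); the wrist camera has in their place "tool_from_camera" (4x4, takes a point from camera to tool coordinates, whose origin is the TCP and whose axes are the flange's). Camera axes: x right, y down, z forward; pixel columns grow to the right and rows downward; lengths in m; the calibration is good to about 2 mm. The wrist camera is an equidistant fisheye: a pixel r from the principal point sees the ray r / f radians off the axis. A picture is of the moment at which its call begins: read the wrist's pose just before it. calibration takes no time and is no camera call.
- ticket.job_done(): hands the job in; it is judged then, once.
The state is a dict: "t": time; "joint_pos": joint angles; "joint_vel": joint speeds; "effort": joint torques, N m; "ee_pos": TCP position; "orientation": TCP orientation; "contact_force": force on the tool from outside, world axes, zero at the start; "torque": the same for the moment, N m; "finger_gap": opening from 0.0 (shut) to 1.0 (fully open); "finger_force": force on a finger pad.
Only numpy, scipy, OpenCV 4.12 (cv2) and the standard library are available. Lean on these libraries where they do the work, as an engineer would, in place of code of your own. Each camera call takes 0.05 s, during which the arm holds its last target. There are 200 camera calls.

## Working session

There is one attempt and no reset: what is moved stays moved. The work goes in short steps, Python scripts to look and compute and a shell command to move; the robot and the scene stay as the last step left them, time stands still between calls to the robot, and variables do not carry over. Pictures are saved under pics/ and viewed, at most 13 in all, crops included, and the job is handed in when it is done.

```bash
ls; mkdir -p pics; python3 - <<'E'
from plant import r, viewer
import cv2, numpy as np
s=r.get_state(); print(s['t'],s['ee_pos'],s['orientation'],s['finger_gap'])
for n in ['scene','top','wrist']:
    cv2.imwrite(f'pics/{n}0.png',viewer.get_image(n)[:,:,::-1]); c=viewer.calibration(n)
    for k in c: print(n,k,np.round(c[k],4).tolist() if not isinstance(c[k],str) else c[k])
E
```

```text
pics
0.0 [0.17002693 0.60082696 0.21230894] [[-9.62202317e-01  2.72335308e-01 -4.25522041e-04]
 [ 2.72335640e-01  9.62201128e-01 -1.51272696e-03]
 [-2.53117340e-06 -1.57143420e-03 -9.99998765e-01]] 1.0000688372341682
scene K [[397.0807, 0.0, 317.3758], [0.0, 397.0807, 194.3916], [0.0, 0.0, 1.0]]
scene extrinsics [[-0.6618, 0.7497, -0.0005, 0.4393], [0.4822, 0.4251, -0.766, -0.1138], [-0.574, -0.5072, -0.6428, 1.3229], [0.0, 0.0, 0.0, 1.0]]
top K [[421.8422, 0.0, 320.5919], [0.0, 421.8422, 199.6253], [0.0, 0.0, 1.0]]
top extrinsics [[0.0276, -0.999, 0.036, -0.1173], [-0.9914, -0.032, -0.1265, 0.6029], [0.1276, -0.0322, -0.9913, 1.0944], [0.0, 0.0, 0.0, 1.0]]
wrist K [[309.7069, 0.0, 319.5705], [0.0, 309.7069, 204.5525], [0.0, 0.0, 1.0]]
wrist tool_from_camera [[0.0001, -0.9659, -0.2588, 0.0708], [1.0, 0.0002, -0.0002, -0.0009], [0.0002, -0.2588, 0.9659, -0.1704], [0.0, 0.0, 0.0, 1.0]]
```

View pics/scene0.png

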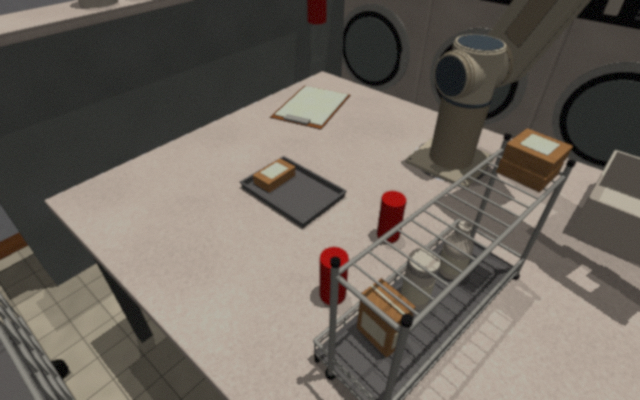

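View pics/top0.png

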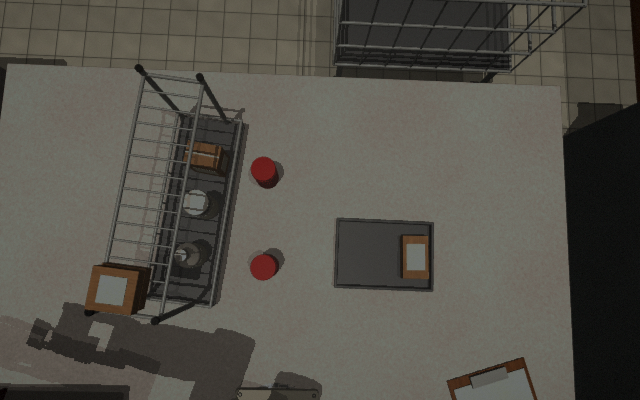

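The rack stands on the left of the top view with its front facing right. In the lower tier, the carton is at (205,155), a round white lid at (197,203), and a bottle with a narrow neck at (187,256). Two red tub-shaped decoys stand in front at (264,170) and (263,266). The tray is at (384,254), with the pack at its right end. The candidate for the tub is (197,203), because it is white with a flat round lid and no neck. I'll enlarge it to confirm.

```bash
cat > h.py <<'E'
import numpy as np, cv2
from plant import r, viewer
def ray(n,u,v):
    c=viewer.calibration(n);E=np.array(c['extrinsics']);R,t=E[:3,:3],E[:3,3]
    d=R.T@np.linalg.inv(np.array(c['K']))@np.array([u,v,1.]);return -R.T@t,d
def on(n,u,v,z):
    o,d=ray(n,u,v);return o+d*(z-o[2])/d[2]
def proj(n,p):
    c=viewer.calibration(n);E=np.array(c['extrinsics']);q=np.array(c['K'])@(E[:3,:3]@np.asarray(p)+E[:3,3]);return q[:2]/q[2]
def two(a,b):
    (o1,d1),(o2,d2)=ray('top',*a),ray('scene',*b)
    s=np.linalg.lstsq(np.c_[d1,-d2],o2-o1,rcond=None)[0];p,q=o1+s[0]*d1,o2+s[1]*d2
    return (p+q)/2,np.linalg.norm(p-q)
E
python3 - <<'E'
from h import *
t=cv2.imread('pics/top0.png');s=cv2.imread('pics/scene0.png')
a=cv2.convertScaleAbs(cv2.resize(t[60:330,80:285],None,fx=2.2,fy=2.2,interpolation=2),alpha=1.7)
b=cv2.convertScaleAbs(cv2.resize(s[180:380,310:430],None,fx=2.8,fy=2.8,interpolation=2),alpha=1.5)
H=max(a.shape[0],b.shape[0]);o=np.zeros((H,a.shape[1]+b.shape[1],3),np.uint8);o[:a.shape[0],:a.shape[1]]=a;o[:b.shape[0],a.shape[1]:]=b
cv2.imwrite('pics/crop1.png',o);print(o.shape)
for nm,u,v,z in [('tub lid',197,203,.16),('tubwithz',197,203,.16),('red1',264,168,.13),('red2',263,266,.13),('post top front +x',201,76,.336),('post top front -x',155,321,.336),('post top back +x',139,68,.336)]+[('tray',*p,.026) for p in [(336,219),(433,222),(432,291),(335,289)]]+[('pack',415,257,.04)]:
    print(nm,on('top',u,v,z).round(3))
for a,b in [((197,203),(424,258)),((264,168),(334,257)),((263,266),(393,201))]: print(two(a,b))
E
```

```text
(594, 787, 3)
tub lid [0.573 0.198 0.16 ]
tubwithz [0.573 0.198 0.16 ]
red1 [0.669 0.047 0.13 ]
red2 [0.429 0.038 0.13 ]
post top front +x [0.814 0.161 0.336]
post top front -x [0.327 0.217 0.336]
post top back +x [0.826 0.287 0.336]
tray [ 0.556 -0.143  0.026]
tray [ 0.556 -0.409  0.026]
tray [ 0.371 -0.405  0.026]
tray [ 0.37  -0.145  0.026]
pack [ 0.46  -0.355  0.04 ]
(array([0.57256634, 0.200472  , 0.15780383]), np.float64(0.0035958673190170853))
(array([0.6686246 , 0.04842557, 0.12818885]), np.float64(0.003637519233603287))
(array([0.42794521, 0.03976174, 0.12167623]), np.float64(0.0012154379073803362))
```

View pics/crop1.png

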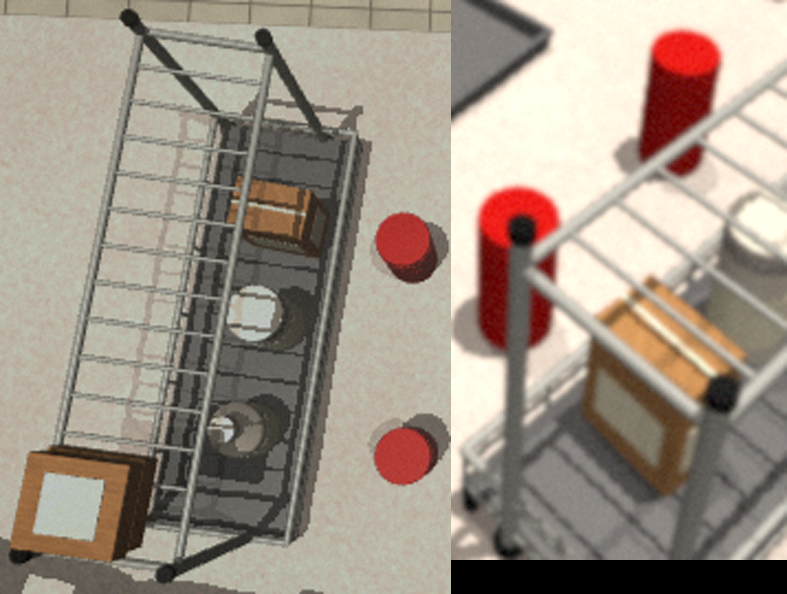

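```bash
python3 -m handwheel '[[[0,0,0,0.1,1]]]'; python3 -c "
from h import *
s=r.get_state();print(s['joint_pos'],s['ee_pos'],s['orientation'])"
```

```text
t: 0.25
ee_pos: [0.1701, 0.6011, 0.2126]
orientation: [[-0.93, 0.368, -0.0], [0.368, 0.93, -0.001], [-0.0, -0.001, -1.0]]
contact_force: [-0.2, -0.1, -0.5]
finger_gap: 0.998
finger_force: 0.0
[7.31110644e+01 2.42680297e+01 9.34087689e+01 9.45595097e-04
 6.23724221e+01 4.71337068e+00] [0.17006138 0.60110423 0.2126359 ] [[-9.29758854e-01  3.68168987e-01 -2.63564066e-04]
 [ 3.68169077e-01  9.29758497e-01 -8.17763261e-04]
 [-5.60241415e-05 -8.57358771e-04 -9.99999631e-01]]
```

The crop confirms it. The middle item is a white cylinder with a flat, flush lid, so it is the tub, at about (0.573, 0.199) with its top at z 0.16 (triangulated 0.158). That puts it at rack x -30, y 0. The rows can't tilt the tool directly, so I'll check the surroundings with the wrist camera and then see how the arm treats poses at the edge of its reach.

View pics/wrist0.png

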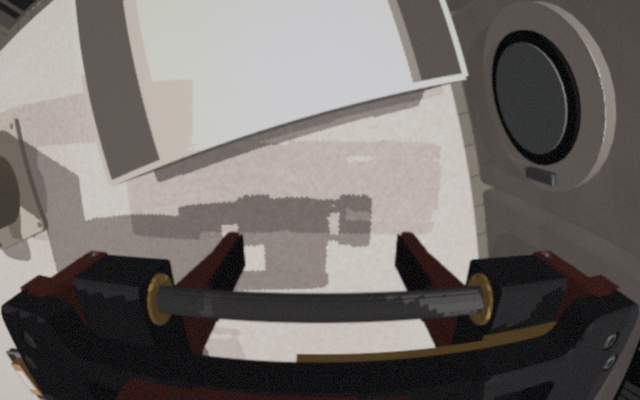

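```bash
python3 - <<'E'
from h import *
for p in [(620,150),(566,232),(640,262),(575,206)]: print(p,on('scene',*p,0.).round(3),on('scene',*p,.12).round(3))
for p in [(0,320),(115,350),(190,360)]: print(on('top',*p,0).round(3))
E
```

```text
(620, 150) [-0.445  0.413  0.   ] [-0.202  0.409  0.12 ]
(566, 232) [0.099 0.393 0.   ] [0.257 0.392 0.12 ]
(640, 262) [ 0.089  0.562 -0.   ] [0.249 0.535 0.12 ]
(575, 206) [-0.03  0.38  0.  ] [0.149 0.382 0.12 ]
[0.266 0.731 0.   ]
[0.197 0.428 0.   ]
[0.175 0.231 0.   ]
```

The wrist view shows a white bin on the -x side (the pixel region above row 180), so I'll rise first. Then I'll yaw so that the tool's x points along the rack's x, which is about (0.114, 0.993).

```bash
python3 -m handwheel '[[[0,0,-4,0,1],[0,0,-4,0,1],[0,0,-4,0.145,1],[0,0,-4,0.145,1],[0,0,-4,0.145,1]]]' >/dev/null; python3 -m handwheel '[[[0,0,0,0.145,1],[0,0,0,0.145,1],[0,0,0,0.145,1],[0,0,0,0.145,1],[0,0,0,0.145,1]]]'; python3 -m handwheel '[[[0,-2,0,0.145,1],[0,-3,0,0,1],[0,-3,0,0,1],[0,-2,0,0,1],[0,0,0,0,1]]]'; python3 -c "
from h import *
print(r.get_state()['joint_pos'].round(1))"
```

```text
t: 1.25
ee_pos: [0.1701, 0.6012, 0.4127]
orientation: [[-0.029, 1.0, -0.0], [1.0, 0.029, -0.001], [-0.001, -0.0, -1.0]]
contact_force: [-0.2, 0.8, 0.8]
finger_gap: 1.002
finger_force: 0.0
t: 1.75
ee_pos: [0.0685, 0.6094, 0.4128]
orientation: [[0.107, 0.994, -0.001], [0.994, -0.107, -0.001], [-0.001, -0.001, -1.0]]
contact_force: [-0.1, -0.5, 0.4]
finger_gap: 1.0
finger_force: 0.0
[82.5 14.3 81.5  0.  84.2 88.6]
```

```bash
python3 -m handwheel '[[[5,0,0,0,1],[5,0,0,0,1],[5,0,0,0,1],[5,0,0,0,1],[5,0,0,0,1]]]' |grep -E "ee_|ori"; python3 -m handwheel '[[[5,0,0,0,1],[5,0,0,0,1],[5,0,0,0,1],[3,0,0,0,1],[3,0,0,0,1]]]'; python3 -c "
from h import *
print(r.get_state()['joint_pos'].round(1))"
```

```text
ee_pos: [0.0997, 0.8593, 0.4128]
orientation: [[0.111, 0.994, 0.0], [0.994, -0.111, -0.0], [-0.0, 0.0, -1.0]]
t: 2.75
ee_pos: [0.1127, 0.9799, 0.3854]
orientation: [[0.11, 0.994, 0.006], [0.993, -0.111, 0.051], [0.051, 0.0, -0.999]]
contact_force: [-0.2, -0.3, 0.8]
finger_gap: 1.0
finger_force: 0.0
[ 82.7  61.4   5.1   0.  110.6  89.1]
```

The reach limit does tilt the tool outward, with joint 3 at its stop. I'll push further.

```bash
python3 -m handwheel '[[[5,0,0,0,1],[5,0,0,0,1],[5,0,0,0,1],[5,0,0,0,1],[5,0,0,0,1]]]' |grep -E "ee_|ori"; python3 -m handwheel '[[[5,0,-3,0,1],[5,0,-3,0,1],[5,0,-3,0,1],[5,0,-3,0,1],[5,0,-3,0,1]]]'; python3 -c "
from h import *
print(r.get_state()['joint_pos'].round(1))"
```

```text
ee_pos: [0.119, 1.0469, 0.3554]
orientation: [[0.107, 0.994, 0.025], [0.97, -0.11, 0.215], [0.217, 0.001, -0.976]]
t: 3.75
ee_pos: [0.1184, 1.0514, 0.4648]
orientation: [[0.102, 0.994, 0.04], [0.929, -0.11, 0.354], [0.356, 0.001, -0.934]]
contact_force: [0.2, 0.8, 0.7]
finger_gap: 1.001
finger_force: 0.0
[82.9 58.   4.9  0.2 96.2 89.2]
```

```bash
python3 -m handwheel '[[[5,0,0,0,1],[5,0,0,0,1],[5,0,0,0,1],[5,0,0,0,1],[5,0,0,0,1]]]' |grep -E "ee_|ori"; python3 -m handwheel '[[[5,0,0,0,1],[5,0,0,0,1],[5,0,0,0,1],[5,0,0,0,1],[5,0,0,0,1]]]'; python3 -c "
from h import *
print(r.get_state()['joint_pos'].round(1))"
```

```text
ee_pos: [0.1233, 1.1002, 0.4817]
orientation: [[0.095, 0.994, 0.056], [0.86, -0.11, 0.499], [0.502, 0.001, -0.865]]
t: 4.75
ee_pos: [0.1264, 1.1307, 0.534]
orientation: [[0.084, 0.994, 0.071], [0.769, -0.11, 0.629], [0.633, 0.001, -0.774]]
contact_force: [-0.2, 0.4, -0.1]
finger_gap: 1.003
finger_force: 0.0
[82.9 56.9  4.9  0.4 78.9 89.3]
```

The tilt is now about 39°, leaning along the rack's x. Next I'll work out the shifts over the rack to its front.

```bash
cat >> h.py <<'E'
def go(*wps,p=None):
    s=r.get_state();R=np.array(s['orientation']);p=np.array(s['ee_pos']) if p is None else np.array(p)
    print('at',p.round(4),'t',s['t'],'j',np.round(s['joint_pos'],1))
    for w in wps:
        d=R.T@(np.array(w)-p)*100;print(w,'tool cm',d.round(2),'len',np.linalg.norm(d).round(1),'rows',int(np.ceil(np.linalg.norm(d)/4.5)));p=np.array(w)
E
python3 -c "
from h import *
go((.2,.75,.60),(.5,.0,.60),(.545,-.04,.30))"
```

```text
at [0.1264 1.1307 0.534 ] t 4.75 j [82.9 56.9  4.9  0.4 78.9 89.3]
(0.2, 0.75, 0.6) tool cm [-24.49  11.52 -28.55] len 39.3 rows 9
(0.5, 0.0, 0.6) tool cm [-55.17  38.08 -45.07] len 80.8 rows 18
(0.545, -0.04, 0.3) tool cm [-21.7    4.87  21.02] len 30.6 rows 7
```

```bash
python3 -m handwheel '[[[-2.7,1.3,-3.2,0,1],[-2.7,1.3,-3.2,0,1],[-2.7,1.3,-3.2,0,1],[-2.7,1.3,-3.2,0,1],[-2.7,1.3,-3.2,0,1]]]' |grep -E "ee_|ori"; python3 -m handwheel '[[[-2.7,1.3,-3.2,0,1],[-2.7,1.3,-3.2,0,1],[-2.7,1.3,-3.2,0,1],[-2.7,1.3,-3.2,0,1],[0,0,0,0,1]]]'; python3 -c "
from h import *
go((.5,.0,.60),(.545,-.04,.30))"
```

```text
ee_pos: [0.1659, 0.9356, 0.5731]
orientation: [[0.084, 0.994, 0.071], [0.769, -0.11, 0.63], [0.634, 0.002, -0.773]]
t: 5.75
ee_pos: [0.2005, 0.7647, 0.6083]
orientation: [[0.084, 0.994, 0.074], [0.766, -0.112, 0.633], [0.637, 0.004, -0.771]]
contact_force: [0.4, -0.7, 0.8]
finger_gap: 1.001
finger_force: 0.0
at [0.2005 0.7647 0.6083] t 5.75 j [71.4 10.1 72.3  8.8 59.  75.9]
(0.5, 0.0, 0.6) tool cm [-56.6   38.32 -45.53] len 82.1 rows 19
(0.545, -0.04, 0.3) tool cm [-21.8    4.8   20.92] len 30.6 rows 7
```

```bash
python3 -m handwheel '[[[-3,2,-2.4,0,1],[-3,2,-2.4,0,1],[-3,2,-2.4,0,1],[-3,2,-2.4,0,1],[-3,2,-2.4,0,1]]]' |grep -E "ee_|ori"; python3 -m handwheel '[[[-3,2,-2.4,0,1],[-3,2,-2.4,0,1],[-3,2,-2.4,0,1],[-3,2,-2.4,0,1],[-3,2,-2.4,0,1]]]';  python3 -c "
from h import *
go((.5,.0,.60),(.545,-.04,.30))"
```

```text
ee_pos: [0.278, 0.5654, 0.6018]
orientation: [[0.083, 0.994, 0.072], [0.77, -0.109, 0.629], [0.633, 0.003, -0.774]]
t: 6.75
ee_pos: [0.3566, 0.3631, 0.6006]
orientation: [[0.082, 0.994, 0.073], [0.77, -0.11, 0.628], [0.632, 0.005, -0.775]]
contact_force: [0.6, -0.6, 0.3]
finger_gap: 0.996
finger_force: 0.0
at [0.3566 0.3631 0.6006] t 6.75 j [ 24.2 -12.3  94.9  33.8  77.2  28.7]
(0.5, 0.0, 0.6) tool cm [-26.84  18.24 -21.7 ] len 39.0 rows 9
(0.545, -0.04, 0.3) tool cm [-21.68   4.76  21.06] len 30.6 rows 7
```

```bash
python3 -m handwheel '[[[-3,2,-2.4,0,1],[-3,2,-2.4,0,1],[-3,2,-2.4,0,1],[-3,2,-2.4,0,1],[-3,2,-2.4,0,1]]]' |grep -E "ee_|ori"; python3 -m handwheel '[[[-3,2,-2.4,0,1],[-3,2,-2.4,0,1],[-3,2,-2.4,0,1],[-2.8,2.3,-2.5,0,1],[0,0,0,0,1]]]'; python3 -c "
from h import *
go((.545,-.04,.30),(.545,-.04,.22))"
```

```text
ee_pos: [0.4354, 0.1605, 0.5989]
orientation: [[0.083, 0.994, 0.074], [0.772, -0.111, 0.626], [0.631, 0.005, -0.776]]
t: 7.75
ee_pos: [0.503, -0.0028, 0.5979]
orientation: [[0.088, 0.993, 0.074], [0.772, -0.115, 0.625], [0.63, 0.002, -0.777]]
contact_force: [0.3, 0.4, 0.5]
finger_gap: 1.002
finger_force: 0.0
at [ 0.503  -0.0028  0.5979] t 7.75 j [-24.2   3.1  81.2  38.5 105.4 -10.3]
(0.545, -0.04, 0.3) tool cm [-21.26   4.54  21.13] len 30.3 rows 7
(0.545, -0.04, 0.22) tool cm [-5.04 -0.02  6.22] len 8.0 rows 2
```

```bash
python3 -m handwheel '[[[-3,0.65,3,0,1],[-3,0.65,3,0,1],[-3,0.65,3,0,1],[-3,0.65,3,0,1],[-3,0.65,3,0,1]]]' |grep -E "ee_|ori"; python3 -m handwheel '[[[-3,0.65,3,0,1],[-3,0.6,3,0,1],[0,0,0,0,1],[0,0,0,0,1]]]'; python3 - <<'E'
from h import *
s=r.get_state();im=viewer.get_image('wrist');cv2.imwrite('pics/wrist1.png',im[:,:,::-1])
R,p=np.array(s['orientation']),np.array(s['ee_pos'])
np.savez('w1',R=R,p=p)
t=viewer.get_image('top');cv2.imwrite('pics/top1.png',t[:,:,::-1])
go((.573-.021,.200-.18,.25),(.573,.2,.124))
E
```

```text
ee_pos: [0.5311, -0.0239, 0.3869]
orientation: [[0.082, 0.994, 0.073], [0.773, -0.11, 0.625], [0.629, 0.005, -0.777]]
t: 8.65
ee_pos: [0.5424, -0.0338, 0.3042]
orientation: [[0.084, 0.994, 0.071], [0.771, -0.11, 0.627], [0.631, 0.002, -0.776]]
contact_force: [0.2, 0.1, 1.2]
finger_gap: 1.0
finger_force: 0.0
at [ 0.5429 -0.0342  0.3058] t 8.75 j [-25.4  18.2  99.4  37.3  79.6 -32. ]
(0.5519999999999999, 0.020000000000000018, 0.25) tool cm [0.74 0.28 7.79] len 7.8 rows 2
(0.573, 0.2, 0.124) tool cm [ 6.14  0.05 21.2 ] len 22.1 rows 5
```

View pics/wrist1.png

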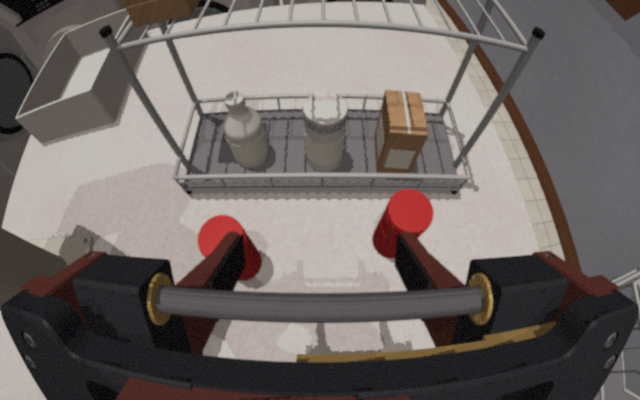

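The wrist view shows the bottle at (247,135), the tub at (325,135) with its lid at about (325,107) and its base front at about (325,171), and the carton at (402,130). The red decoys are below them, nearer the tool. I'll measure the tub again from this view.

```bash
cat >> h.py <<'E'
def won(u,v,z,R,p):
    c=viewer.calibration('wrist');K=np.array(c['K']);T=np.array(c['tool_from_camera'])
    a=np.array([u-K[0,2],v-K[1,2]])/K[0,0];th=np.linalg.norm(a);d=np.r_[a/th*np.sin(th),np.cos(th)]
    d=R@T[:3,:3]@d;o=p+R@T[:3,3];return o+d*(z-o[2])/d[2]
E
python3 - <<'E'
from h import *
f=np.load('w1.npz');R,p=f['R'],f['p']
im=cv2.imread('pics/wrist1.png')
g=im[95:180,285:370]
big=cv2.resize(g,None,fx=6,fy=6,interpolation=2);cv2.imwrite('pics/crop2.png',big)
for n,u,v,z in [('lid',325,107,.16),('basefront',325,171,.03),('rail L',192,186,.07),('rail R',462,180,.07),('rail mid',327,177,.07),('upper edge L',108,45,.304),('upper R',530,45,.304),('uppermid',325,25,.304)]: print(n,won(u,v,z,R,p).round(3))
E
```

```text
lid [0.576 0.2   0.16 ]
basefront [0.575 0.173 0.03 ]
rail L [0.359 0.149 0.07 ]
rail R [0.793 0.113 0.07 ]
rail mid [0.573 0.139 0.07 ]
upper edge L [0.312 0.23  0.304]
upper R [0.823 0.175 0.304]
uppermid [0.572 0.185 0.304]
```

View pics/crop2.png

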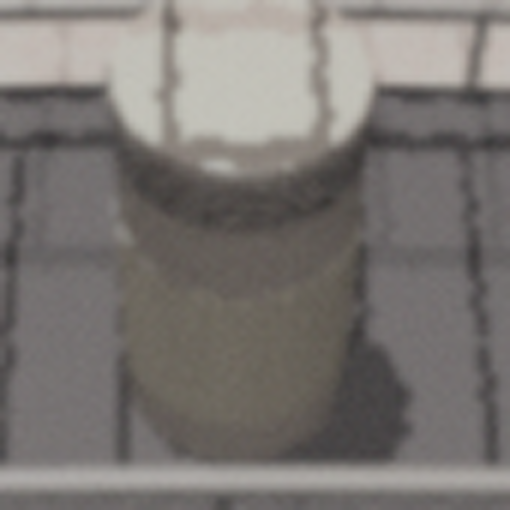

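The wrist view gives the tub axis at about (0.575, 0.200), which agrees with the top and scene estimates, and the rail and upper edge agree too. I'll approach along the tool's z.

```bash
python3 -m handwheel '[[[3,0.1,0,0,1],[3,0.1,0,0,1],[0,0,4,0,1],[0,0,4,0,1],[0,0,4,0,1]]]' |grep -E "ee_|ori|force"; python3 -m handwheel '[[[0,0,2,0,1],[0,0,0,0,1]]]'; python3 - <<'E'
from h import *
go((.5742,.198,.124))
E
```

```text
ee_pos: [0.5588, 0.088, 0.2504]
orientation: [[0.08, 0.994, 0.076], [0.772, -0.11, 0.625], [0.63, 0.008, -0.777]]
contact_force: [-0.2, 0.1, 0.1]
finger_force: 0.0
t: 9.45
ee_pos: [0.5582, 0.1013, 0.2329]
orientation: [[0.082, 0.994, 0.069], [0.772, -0.108, 0.627], [0.631, 0.002, -0.776]]
contact_force: [-0.2, -0.1, 0.3]
finger_gap: 1.0
finger_force: 0.0
at [0.5582 0.1013 0.2329] t 9.45 j [-11.7  21.5 105.8  43.9  65.  -29.2]
(0.5742, 0.198, 0.124) tool cm [ 0.73  0.53 14.62] len 14.6 rows 4
```

```bash
python3 -m handwheel '[[[0.7,0.5,2,0,1],[0,0,3,0,1],[0,0,3,0,1],[0,0,2,0,1],[0,0,2,0,1]]]' |grep -E "ee_|ori|force"; python3 -m handwheel '[[[0,0,2,0,1],[0,0,0.6,0,1],[0,0,0,0,1]]]'; python3 - <<'E'
from h import *
go((.5742,.198,.124))
s=r.get_state();im=viewer.get_image('wrist');cv2.imwrite('pics/wrist2.png',im[:,:,::-1])
E
```

```text
ee_pos: [0.5748, 0.1798, 0.146]
orientation: [[0.081, 0.994, 0.074], [0.771, -0.11, 0.627], [0.631, 0.006, -0.776]]
contact_force: [0.1, 0.1, 0.6]
finger_force: 0.0
t: 10.25
ee_pos: [0.5748, 0.1962, 0.1239]
orientation: [[0.084, 0.994, 0.071], [0.771, -0.109, 0.627], [0.631, 0.002, -0.776]]
contact_force: [0.9, -0.0, -0.3]
finger_gap: 0.998
finger_force: 0.0
at [0.5748 0.1962 0.1239] t 10.25 j [ -1.6  31.8 107.8  53.6  51.3 -34.3]
(0.5742, 0.198, 0.124) tool cm [ 0.14 -0.08  0.1 ] len 0.2 rows 1
```

View pics/wrist2.png

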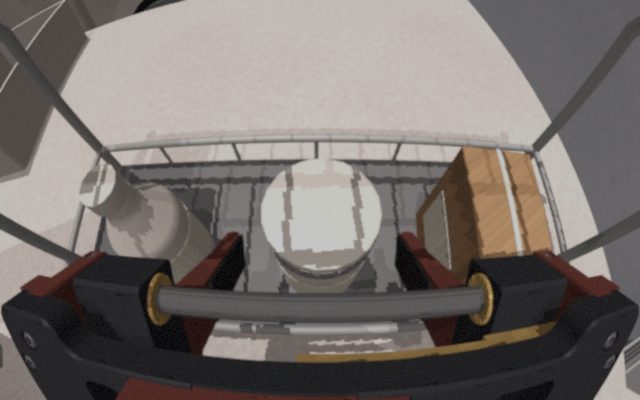

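The tub sits centred between the fingers, with its lid at columns 261–382. I'll close the gripper.

```bash
python3 -m handwheel '[[[0.1,0,0.1,0,0.6],[0,0,0,0,0.5],[0,0,0,0,0.3],[0,0,0,0,0],[0,0,0,0,0]]]'; python3 -m handwheel '[[[0,0,0,0,0],[0,0,0,0,0],[0,0,0,0,0]]]'; python3 - <<'E'
from h import *
p=r.get_state()['ee_pos']; p=np.array(p)
go(p+[0,0,.058],p+[-.02,-.18,.06],(.535,-.03,.25))
E
```

```text
t: 10.8
ee_pos: [0.575, 0.1973, 0.1236]
orientation: [[0.084, 0.994, 0.071], [0.772, -0.11, 0.627], [0.631, 0.002, -0.776]]
contact_force: [0.7, -1.2, 1.1]
finger_gap: 0.664
finger_force: 29.4
t: 11.1
ee_pos: [0.575, 0.1974, 0.1236]
orientation: [[0.084, 0.994, 0.071], [0.771, -0.11, 0.627], [0.631, 0.002, -0.776]]
contact_force: [1.0, -1.6, 3.5]
finger_gap: 0.666
finger_force: 29.4
at [0.575  0.1974 0.1236] t 11.1 j [ -1.5  31.8 107.8  53.7  51.2 -34.3]
[0.57499794 0.19736602 0.18159808] tool cm [ 3.66  0.01 -4.5 ] len 5.8 rows 2
[0.55499794 0.01736602 0.18359808] tool cm [-13.93  -0.   -11.58] len 18.1 rows 5
(0.535, -0.03, 0.25) tool cm [ 0.37 -1.45 -8.26] len 8.4 rows 2
```

```bash
python3 - <<'E'
from h import *
R=np.array([[.084,.994,.071],[.771,-.109,.627],[.631,.002,-.776]]);p=np.array([.5748,.1962,.1239])
for q in [(321,158),(321,270),(261,213),(382,213)]: print(won(*q,.16,R,p).round(4))
s=r.get_state();R=np.array(s['orientation']);p=np.array(s['ee_pos'])
im=viewer.get_image('wrist');h=cv2.cvtColor(im,cv2.COLOR_RGB2HSV)
m=((h[:,:,2]>150)&(h[:,:,1]<50)).astype(np.uint8);m[:, :240]=0;m[:,400:]=0;m[:150]=0;m[290:]=0
m=cv2.morphologyEx(m,cv2.MORPH_CLOSE,np.ones((9,9)))
c=max(cv2.findContours(m,0,2)[0],key=cv2.contourArea);b=cv2.boundingRect(c);print(b)
for q in [(b[0]+b[2]/2,b[1]),(b[0]+b[2]/2,b[1]+b[3])]: print(won(*q,.16,R,p).round(4))
E
```

```text
[0.579  0.2317 0.16  ]
[0.5723 0.1718 0.16  ]
[0.5459 0.2032 0.16  ]
[0.6056 0.1967 0.16  ]
(240, 150, 160, 106)
[0.5793 0.2379 0.16  ]
[0.5728 0.1796 0.16  ]
```

The lid centre is at y ≈ 0.202 and the grasp point at 0.199, so the grip is well centred. I'll lift straight up.

```bash
python3 -m handwheel '[[[0.73,0,-0.9,0,0],[0.73,0,-0.9,0,0],[0.73,0,-0.9,0,0],[0.73,0,-0.9,0,0],[0.73,0,-0.9,0,0]]]'; python3 - <<'E'
from h import *
im=viewer.get_image('scene');cv2.imwrite('pics/sc3.png',im[:,:,::-1])
w=viewer.get_image('wrist');cv2.imwrite('pics/w3.png',w[:,:,::-1])
o=np.vstack([cv2.resize(im[130:390,300:560],(600,600))[:300],cv2.resize(im[130:390,300:560],(600,600))[300:]])
o=np.hstack([cv2.resize(im[150:370,310:530],(400,400)),cv2.resize(w[100:360,190:450],(400,400))])[:,:,::-1]
cv2.imwrite('pics/c3.png',o)
p=np.array(r.get_state()['ee_pos'])
go(p+[-.02,-.18,.0],(.535,-.03,.25))
E
```

```text
t: 11.65
ee_pos: [0.5744, 0.1974, 0.1824]
orientation: [[0.084, 0.994, 0.071], [0.772, -0.11, 0.626], [0.63, 0.002, -0.776]]
contact_force: [0.4, -0.1, -2.5]
finger_gap: 0.665
finger_force: 29.4
at [0.5754 0.1975 0.1834] t 11.75 j [ -1.5  26.2 106.6  49.8  55.3 -27.8]
[0.55541577 0.01745202 0.18338162] tool cm [-1.405e+01 -1.000e-02 -1.142e+01] len 18.1 rows 5
(0.535, -0.03, 0.25) tool cm [ 0.37 -1.48 -8.29] len 8.4 rows 2
```

View pics/c3.png

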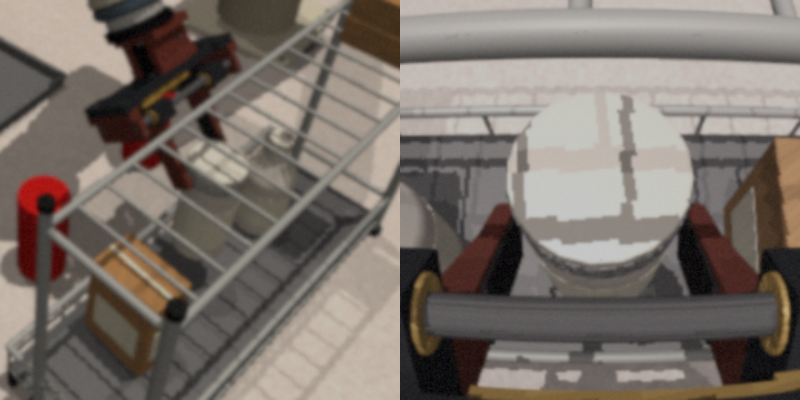

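The tub is held and upright, clear of the liner by about 59 mm. I'll draw it level out of the rack.

```bash
python3 -m handwheel '[[[-1.5,0,-1.2,0,0],[-2.5,0,-2.03,0,0],[-2.5,0,-2.03,0,0],[-2.5,0,-2.03,0,0],[-2.5,0,-2.03,0,0]]]'; python3 -m handwheel '[[[-2.5,0,-2.03,0,0],[-2,0,-1.6,0,0],[0,0,0,0,0]]]'; python3 - <<'E'
from h import *
go((.53,-.03,.23),(.465,-.228,.23),(.465,-.228,.125))
E
```

```text
t: 12.25
ee_pos: [0.5578, 0.0491, 0.1809]
orientation: [[0.084, 0.994, 0.07], [0.772, -0.11, 0.626], [0.63, 0.001, -0.776]]
contact_force: [1.0, 0.1, -2.6]
finger_gap: 0.664
finger_force: 29.4
t: 12.55
ee_pos: [0.5522, -0.0102, 0.1805]
orientation: [[0.087, 0.994, 0.073], [0.772, -0.113, 0.625], [0.629, 0.002, -0.777]]
contact_force: [0.0, 0.2, -3.0]
finger_gap: 0.665
finger_force: 29.6
at [ 0.5522 -0.0102  0.1805] t 12.55 j [-22.8  27.6 104.5  41.1  67.  -39.5]
(0.53, -0.03, 0.23) tool cm [ 1.39 -1.97 -5.24] len 5.8 rows 2
(0.465, -0.228, 0.23) tool cm [-15.85  -4.22 -12.85] len 20.8 rows 5
(0.465, -0.228, 0.125) tool cm [-6.61 -0.02  8.16] len 10.5 rows 3
```

```bash
python3 -m handwheel '[[[0.7,-1,-2.6,0,0],[0.7,-1,-2.6,0,0],[-3,-0.8,-2.4,0,0],[-3,-0.8,-2.4,0,0],[-3,-0.8,-2.4,0,0]]]'|grep -E "ee|finger|ori"; python3 -m handwheel '[[[-3,-0.8,-2.4,0,0],[-3,-0.8,-2.4,0,0],[-0.8,-0.2,-0.8,0,0],[0,0,0,0,0]]]'; python3 - <<'E'
from h import *
im=viewer.get_image('top');cv2.imwrite('pics/top4.png',im[:,:,::-1])
im=viewer.get_image('wrist');cv2.imwrite('pics/w4.png',im[:,:,::-1])
t=cv2.imread('pics/top4.png');w=cv2.imread('pics/w4.png')
cv2.imwrite('pics/c4.png',np.vstack([cv2.resize(t[150:320,240:480],(424,300)),cv2.resize(w,(424,265))]))
go((.464,-.234,.23),(.464,-.234,.11),(.464,-.234,.099))
E
```

```text
ee_pos: [0.4925, -0.1391, 0.2294]
orientation: [[0.083, 0.994, 0.07], [0.772, -0.109, 0.626], [0.63, 0.002, -0.776]]
finger_gap: 0.66
finger_force: 29.6
t: 13.45
ee_pos: [0.4655, -0.2252, 0.2296]
orientation: [[0.086, 0.994, 0.072], [0.771, -0.112, 0.626], [0.63, 0.002, -0.776]]
contact_force: [0.8, -0.2, -2.9]
finger_gap: 0.66
finger_force: 29.8
at [ 0.4656 -0.223   0.2296] t 13.55 j [-44.8  27.   97.3  29.8  83.6 -49.4]
(0.464, -0.234, 0.23) tool cm [-0.83 -0.04 -0.73] len 1.1 rows 1
(0.464, -0.234, 0.11) tool cm [-7.58 -0.01  9.31] len 12.0 rows 3
(0.464, -0.234, 0.099) tool cm [-0.69 -0.    0.85] len 1.1 rows 1
```

View pics/c4.png

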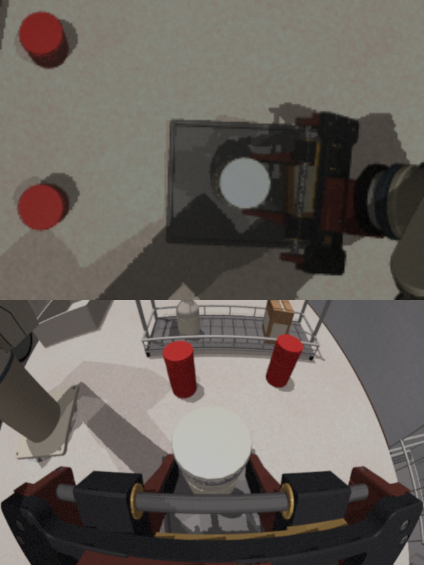

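The tub is over the free end of the tray and upright. I'll lower it.

```bash
python3 -m handwheel '[[[-2,0,0.7,0,0],[-2,0,2,0,0],[-1.7,0,2.2,0,0],[-1.7,0,2.2,0,0],[-1,0,1.3,0,0]]]'; python3 -m handwheel '[[[0,0,0,0,0]]]' | grep ee_; python3 - <<'E'
from h import *
go((.464,-.234,.103),(.464,-.234,.0985))
E
```

```text
t: 14.05
ee_pos: [0.464, -0.2341, 0.1099]
orientation: [[0.084, 0.994, 0.068], [0.771, -0.108, 0.628], [0.632, -0.001, -0.775]]
contact_force: [-0.1, -0.1, -2.9]
finger_gap: 0.663
finger_force: 29.8
ee_pos: [0.4636, -0.2342, 0.11]
at [ 0.4636 -0.2342  0.11  ] t 14.15 j [-45.6  37.2  99.   30.5  73.7 -56.1]
(0.464, -0.234, 0.103) tool cm [-0.42  0.03  0.56] len 0.7 rows 1
(0.464, -0.234, 0.0985) tool cm [-0.28  0.    0.35] len 0.4 rows 1
```

```bash
python3 -m handwheel '[[[-0.25,0,0.3,0,0],[-0.2,0,0.25,0,0],[-0.13,0,0.16,0,0],[0,0,0,0,0]]]'|grep -E "ee|contact"; python3 -m handwheel '[[[-0.06,0,0.08,0,0],[-0.06,0,0.08,0,0],[0,0,0,0,0]]]'|grep -E "ee|contact"
```

```text
ee_pos: [0.4644, -0.2367, 0.1028]
contact_force: [0.0, 0.0, -3.0]
ee_pos: [0.4642, -0.2365, 0.1004]
contact_force: [0.4, -0.1, -3.1]
```

```bash
python3 -m handwheel '[[[-0.06,0,0.08,0,0],[0,0,0,0,0]]]'|grep -E "ee|contact"; python3 -m handwheel '[[[-0.06,0,0.08,0,0],[0,0,0,0,0]]]'|grep -E "ee|contact"; python3 -m handwheel '[[[-0.06,0,0.08,0,0],[0,0,0,0,0]]]'|grep -E "ee|contact"
```

```text
ee_pos: [0.4642, -0.2364, 0.0993]
contact_force: [-0.8, 0.2, -3.5]
ee_pos: [0.4644, -0.2365, 0.0988]
contact_force: [-1.7, -1.8, 2.1]
ee_pos: [0.4646, -0.2367, 0.0985]
contact_force: [-2.8, -3.5, 7.7]
```

The tub is touching the tray floor. I'll release it and back off along the tool axis.

```bash
python3 -m handwheel '[[[0,0,0,0,0.75],[0,0,0,0,0.85],[0,0,0,0,1],[0,0,0,0,1],[0,0,0,0,1]]]'; python3 - <<'E'
from h import *
w=viewer.get_image('wrist')[:,:,::-1];cv2.imwrite('pics/w5.png',w);cv2.imwrite('pics/c5.png',cv2.resize(w[100:360,120:520],(600,390)))
E
```

```text
t: 15.95
ee_pos: [0.4642, -0.2362, 0.0973]
orientation: [[0.084, 0.994, 0.07], [0.771, -0.11, 0.627], [0.631, 0.001, -0.776]]
contact_force: [-0.4, -0.3, -1.0]
finger_gap: 1.001
finger_force: 0.0
```

View pics/c5.png

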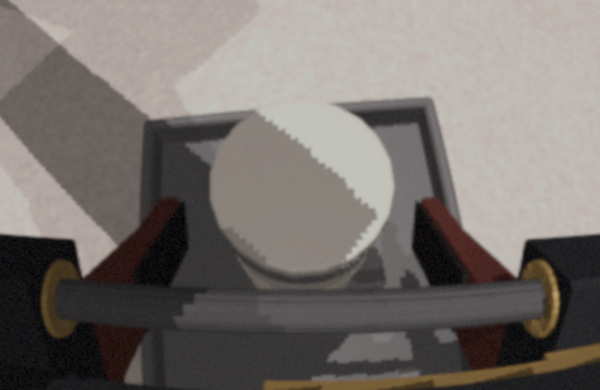

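The tub stands free, with both fingers clear of it. I'll retreat.

```bash
python3 -m handwheel '[[[0,0,-1,0,1],[0,0,-2,0,1],[0,0,-3,0,1],[0,0,-4,0,1],[0,0,-4,0,1]]]'|grep -E "ee|contact"; python3 -m handwheel '[[[0,0,-4,0,1],[0,0,-4,0,1],[0,0,-2,0,1],[0,0,0,0,1],[0,0,0,0,1]]]'; python3 - <<'E'
from h import *
t=viewer.get_image('top')[:,:,::-1];s=viewer.get_image('scene')[:,:,::-1]
cv2.imwrite('pics/c6.png',np.hstack([cv2.resize(t[190:310,300:460],(400,300)),cv2.resize(s[130:250,220:380],(400,300))]))
E
```

```text
ee_pos: [0.454, -0.325, 0.2076]
contact_force: [-0.1, -0.4, -0.6]
t: 17.0
ee_pos: [0.447, -0.3865, 0.2834]
orientation: [[0.085, 0.994, 0.07], [0.772, -0.11, 0.627], [0.631, 0.001, -0.776]]
contact_force: [-0.3, -0.1, -0.1]
finger_gap: 1.003
finger_force: 0.0
```

View pics/c6.png

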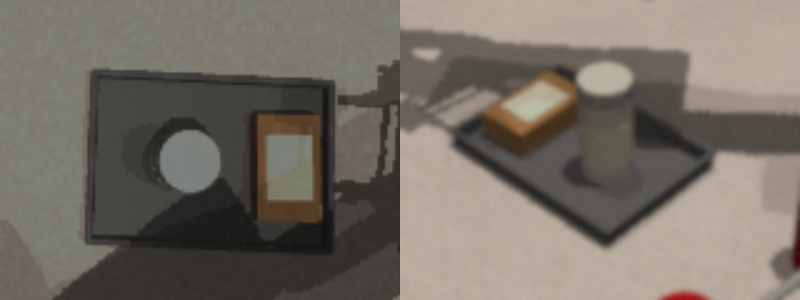

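The tub stands upright on the tray floor, inside the rim and clear of the flat pack.

```bash
python3 -c "
from plant import ticket
print(ticket.job_done())"
```

```text
the job is handed in; nothing more can be done
None
```

The white tub was lifted over the front rail, drawn out and set down upright on the tray floor beside the flat pack; the job was handed in after about 17 s of robot time, with the gripper open and clear of everything.

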